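# Clear the pail and show the plywood cat to the camera

### The arm

A 6-joint arm with a two-finger parallel gripper is mounted at the origin on the work surface. World frame = base frame: x ahead of the robot, y to its left, z up, the work surface at z = 0. Lengths are in m, angles in rad, forces in N, time in s.
With the tool pointing down it reaches from about 0.2 to 0.875 m from the base axis. Payload 3.4 kg.
Tool frame: the origin (TCP) lies at the very end of the fingers, on their centre line; the grasp point (between the pads) lies 19 mm behind it; z points along the fingers, y is the line along which they close (so a half turn about z gives the same grasp; the last joint's range is limited). The gripper opens to 94 mm and grips with 3 to 60 N. Pads are 16 mm wide; open, the fingers measure 119 mm over their backs; the gripper's body (75 mm by 177 mm) begins 78 mm behind the grasp point.
Start: joints at [-1.275, 0.276, 1.505, -0, 1.361, -0.121], TCP at [0.233, -0.526, 0.205] pointing down, gripper open.
Joint ranges: [-2.89, 2.89], [-0.75, 2.08], [0.22, 2.7], [-1.18, 4.32], [0.11, 2.71], [-2.7, 2.7]. Speed limits (rad/s): [2.57, 2.57, 3.14, 3.14, 3.14, 3.14].

### API

Orientations are given as [roll, pitch, yaw] about the fixed x, y, z axes, in that order (R = Rz(yaw) Ry(pitch) Rx(roll)).
In Python, from bench import env gives the robot as it stands.
- The arm moves only by the tool shift_gripper, called in YAML: its name, and indented under it one key for each argument. Schema: {"type":"object","properties":{"ticks":{"type":"array","items":{"type":"array","items":{"type":"number"},"minItems":6,"maxItems":6},"minItems":1,"maxItems":12},"aperture":{"type":"number"},"only":{"type":"string"},"quiet":{"type":"boolean"},"lines":{"type":"string"}},"required":["ticks"],"additionalProperties":false}. ticks is a list of rows, 1 to 12 of them, each of 6 numbers: dx, dy, dz in m, then a rotation vector rx, ry, rz in rad; each row shifts and turns the commanded pose from where the row before left it, along the tool's axes as they then stand; what a row does not reach is not made up. A row lasts 1/10 s, in which the tool goes at most 0.05 m and 0.15 rad, less where a joint would pass 70% of its speed; a pose out of reach is approached as far as the arm can. aperture is the finger opening in m, set as the call begins (left out keeps the last). The fingers move at their own pace and stop on an object; the grip force is fixed at half the most. Time passes only in rows, so rows that do not move let the fingers close. The tool returns the time, the measured TCP pose, the force, the opening and the grip force at its end. only (a regular expression) keeps the lines of the reply that match it, lines (a string "A,B") keeps lines A to B, and quiet returns only ok. Input that does not fit is refused with a message, and nothing moves.
- env.get_state(): the state, without advancing time (a new reading comes with each control period).
- env.grab_frame(name): name is "side" or "top"; returns the picture (420x560x3 uint8, red, green, blue); there is no depth.
- env.camera_info(name): a dict with "mtx" (3x3 intrinsics, pixels), "k1" (the pictures are not rectified: a ray, as slopes to the right and down, at radius r is drawn at 1 + k1 r^2 times it, then the intrinsics apply), "T" (4x4, takes a point from camera to world coordinates). Camera axes: x right, y up, looking along -z (the intrinsics and any distortion apply to the point x, -y, -z); pixel columns grow to the right and rows downward; lengths in m; the calibration is good to about 2 mm. A picture is of the moment at which its call begins. camera_info takes no time and is no camera call.
- env.hand_in(): hands the job in; it is judged then, once.
The state is a dict: "clock": time; "joint_positions": joint angles; "qd": joint speeds; "joint_torque": joint torques, N m; "position": TCP position; "tool_rot": TCP orientation; "wrist_force": force on the tool from outside, world axes, zero at the start; "torque": the same for the moment, N m; "width": finger opening in m; "finger_force": force on a finger pad.
Only numpy, scipy, OpenCV 4.12 (cv2) and the standard library are available. Lean on these libraries where they do the work, as an engineer would, in place of code of your own. Each camera call takes 0.05 s, during which the arm holds its last target. There are 200 camera calls.

### The job

The little steel pail is standing in the document camera's view: hang it by its handle on the hook of the stand and let go of it. Then take the plywood cat out of the drying rack, leaving the house and the fir tree in their places, and hold it up in the air for the picture: its middle 20 cm in front of the lens on the lens's line of sight, ears up, and its flat face square to the lens, which looks somewhat downward, so the cat leans back to match. Finish while still holding the cat there, still, with the pail hanging on its hook.

Things in the scene. Friction and masses are not known exactly. Their poses are not given: they have to be found in the camera images.
- pail: small empty steel pail, round, 72 mm across the bottom, 86 mm across the rim at 70 mm height, about 0.17 kg, with a stiff (fixed, upright) bail handle: two thin wires rise from the rim at +y and -y and carry a round wooden grip bar. Origin: centre of the underside; z up, y along the grip bar. Starts standing on the table in front of the camera
- pail_grip (a point): middle of the pail's wooden grip bar (bar 12 mm thick, 88 mm long along the pail's y), 135 mm above the pail's underside; 59 mm of clear opening between bar and rim, about 85 mm wide
- hook_stand: fixed steel stand: 110 x 120 x 14 mm foot plate, upright post 16 mm thick and 235 mm high at the origin (centre of the foot's underside), and at its top a level round hook arm, 10 mm thick, pointing along the stand's -x for 118 mm, its end turned up. It stands on one side of the camera, the rack on the other; which side varies
- hook_seat (a point): point on top of the hook arm where the bar should rest, 75 mm out from the post and 240 mm above the table; axes as the stand's (arm points along -x, so the pail comes on moving along +x). From here the arm runs level 30 mm further out, then its tip turns up; the tip begins to rise there, ends 52 mm out, and its top is 17 mm above this point. Nothing stands above the arm
- rack: fixed wooden drying rack, 80 x 226 mm, 28 mm high, with a 14 mm wide groove along its y, 20 mm deep with its floor at 8 mm, split into three bays 68 mm apart; a cutout stands upright in each bay, in varying order. Origin: centre of the underside, z up
- cat: plywood cat cutout, 12 mm thick along its x (flat faces look along +x and -x, both alike), 61 mm wide along y (tail included, at +y), 110 mm high, about 60 g: round body on a straight 56 mm foot, round head (42 mm across, its centre 83 mm above the foot) with two ears, tail at one side. Origin: centre of the underside of the foot; z up to the ears. The head is best pinched across the faces
- cat_mid (a point): middle of the cat, 55 mm above the underside of its foot; axes as the cat's
- house: plywood house cutout with a pointed roof and a chimney, 12 mm thick, 56 mm wide, 96 mm high, in the rack beside the others; origin centre of the underside. Leave it in its place
- fir: plywood fir tree cutout, 12 mm thick, 56 mm wide, 112 mm high, in the rack beside the others; origin centre of the underside. Leave it in its place
- camera: fixed document camera: foot 100 x 120 mm, post, and a black head 85 mm wide with a round lens, about 280 mm high in all. Origin under the lens on the table; it looks along its -x. The head looks 0.35 rad (20 degrees) downward
- lens (a point): centre of the front of the lens, 250 mm above the table; the line of sight is this point's -x (20 degrees below level), its y is level, its z is the picture's up
- view_point (a point): where the middle of the cat has to be: on the line of sight 200 mm in front of the lens (about 181 mm above the table). Axes as the lens's: for a right picture the cat's flat faces are square to this x and the cat's z is along this z (leaning 20 degrees back from vertical, away from the camera)

How it is judged:
By the outcome, as a careful person would: the job done as asked, in the order asked, and still so for the second after the job is handed in, while the arm keeps its last pose, push and grip.
It also fails if it takes over 69 s, if anything falls off the work surface, if the arm or the gripper's body presses on something with over 40 N, if the wrist force passes 120 N, or if a joint passes its speed limit or range.

## Working session

There is one attempt and no reset: what is moved stays moved. The work goes in short steps, Python scripts to look and compute and a tool call to move; the robot and the scene stay as the last step left them, time stands still between calls to the robot, and variables do not carry over. Pictures are saved under pics/ and viewed, at most 10 in all, crops included, and the job is handed in when it is done.

```bash
ls; mkdir -p pics; python3 - <<'E'
from bench import env
import cv2,numpy as np
for n in("side","top"):
    f=env.grab_frame(n);cv2.imwrite(f"pics/{n}0.png",f[:,:,::-1]);c=env.camera_info(n);print(n,c["mtx"],c["k1"],np.round(c["T"],3))
s=env.get_state();print(s)
E
```

```text
bench.py
pics
side [[398.65815318   0.         276.12622131]
 [  0.         398.65815318 203.3972517 ]
 [  0.           0.           1.        ]] -0.028418277468875108 [[-0.916  0.262 -0.305  0.283]
 [-0.401 -0.554  0.729  0.797]
 [ 0.022  0.79   0.613  0.818]
 [ 0.     0.     0.     1.   ]]
top [[425.90291152   0.         273.91600523]
 [  0.         425.90291152 204.90731648]
 [  0.           0.           1.        ]] -0.0844309937349873 [[-7.200e-02  9.720e-01 -2.250e-01  4.190e-01]
 [-9.970e-01 -7.100e-02  1.400e-02  1.000e-03]
 [-2.000e-03  2.250e-01  9.740e-01  1.082e+00]
 [ 0.000e+00  0.000e+00  0.000e+00  1.000e+00]]
{'clock': 0.1, 'joint_positions': array([-1.27501502e+00,  2.76489978e-01,  1.50594942e+00, -1.46479874e-05,
        1.36072802e+00, -1.21003705e-01]), 'qd': array([-2.10889179e-06, -6.67197935e-04, -3.02662823e-03,  2.09768206e-03,
        7.46093110e-04,  1.61319976e-04]), 'joint_torque': array([ 1.50564454e-03, -4.05458558e+01, -2.37779278e+01,  7.02060456e-02,
        2.98536429e-02, -3.71545764e-05]), 'position': array([ 0.23261534, -0.5253043 ,  0.20473784]), 'tool_rot': array([-3.14002768e+00, -1.75871012e-04,  4.16787937e-01]), 'wrist_force': array([-0.22319049, -0.2558714 , -0.41952907]), 'torque': array([ 0.05358156, -0.02691329,  0.03654033]), 'finger_force': 0.0, 'width': 0.09386656541421155}
```

View pics/side0.png

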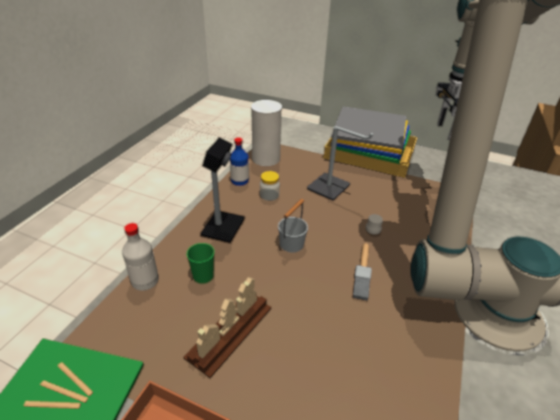

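View pics/top0.png

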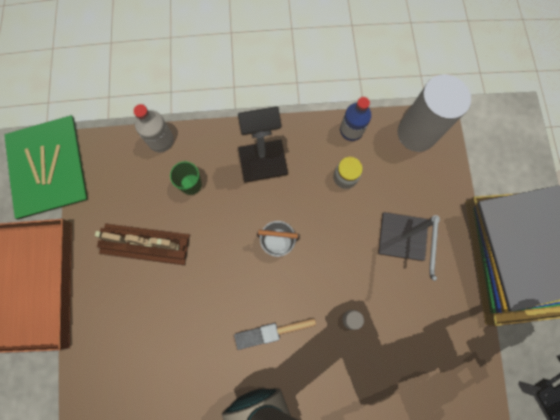

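```bash
cat > h.py <<'E'
import cv2,numpy as np
from bench import env
from scipy.spatial.transform import Rotation as Ro
C={n:env.camera_info(n) for n in("side","top")}
def ray(n,p):
    c=C[n];K=np.array(c["mtx"]);D=np.array([c["k1"],0,0,0.])
    u=cv2.undistortPoints(np.array([[p]],float),K,D)[0,0]
    T=np.array(c["T"]);d=T[:3,:3]@np.array([u[0],-u[1],-1]);return T[:3,3],d/np.linalg.norm(d)
def onz(n,p,z):
    o,d=ray(n,p);return o+d*(z-o[2])/d[2]
def tri(ps,pt):
    A=np.zeros((3,3));b=np.zeros(3);R=[ray("side",ps),ray("top",pt)]
    for o,d in R:
        M=np.eye(3)-np.outer(d,d);A+=M;b+=M@o
    x=np.linalg.solve(A,b);return x,max(np.linalg.norm((np.eye(3)-np.outer(d,d))@(x-o)) for o,d in R)
def proj(n,P):
    c=C[n];T=np.array(c["T"]);q=T[:3,:3].T@(np.atleast_2d(P)-T[:3,3]).T;q=(q*np.array([[1],[-1],[-1]])).T.copy()
    return cv2.projectPoints(q,np.zeros(3),np.zeros(3),np.array(c["mtx"]),np.array([c["k1"],0,0,0.]))[0][:,0]
def crops(name,L,ims,s=4,w=800):
    # L: (img,x0,y0,w,h) tiled in row-wise 
    rows=[];cur=[];x=0;out=np.zeros((600,800,3),np.uint8);y=0;mh=0
    for (n,a,b,ww,hh) in L:
        t=cv2.resize(ims[n][b:b+hh,a:a+ww],None,fx=s,fy=s,interpolation=cv2.INTER_CUBIC)
        if x+t.shape[1]>800:x=0;y+=mh;mh=0
        for k in range(0,ww):
            if (a+k)%10==0:t[:6,k*s:k*s+1]=(255,255,0) if (a+k)%50 else (255,0,0)
        for k in range(0,hh):
            if (b+k)%10==0:t[k*s:k*s+1,:6]=(255,255,0) if (b+k)%50 else (255,0,0)
        h2=min(t.shape[0],600-y);out[y:y+h2,x:x+t.shape[1]]=t[:h2];x+=t.shape[1];mh=max(mh,t.shape[0])
    cv2.imwrite(name,out[:,:,::-1])
E
python3 - <<'E'
from h import *
ims={n:cv2.imread(f"pics/{n}0.png")[:,:,::-1] for n in("side","top")}
crops("pics/c1.png",[("side",180,270,100,100),("top",90,215,100,60),("side",270,190,50,70),("top",250,210,50,55),("side",300,120,80,80)],ims)
crops("pics/c2.png",[("top",375,205,70,80),("top",230,100,65,85),("side",195,130,60,115)],ims)
E
```

```text
(no output)
```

View pics/c1.png

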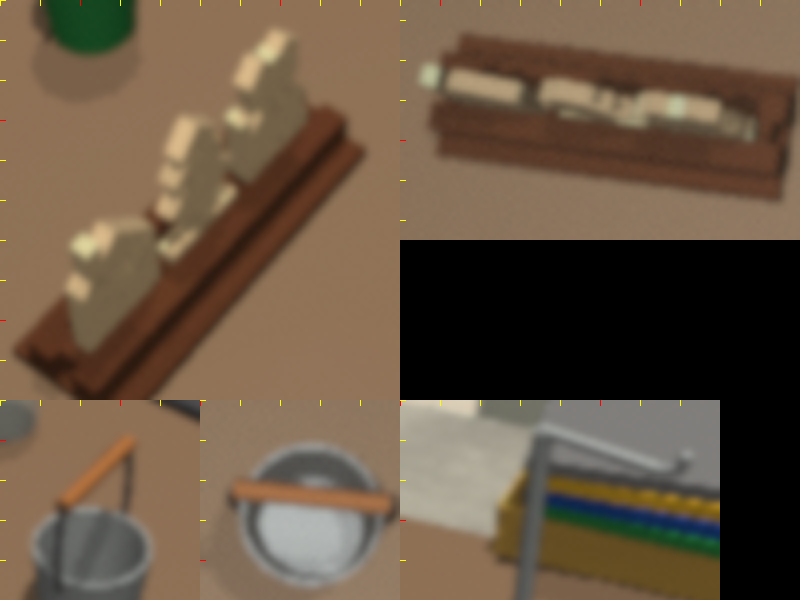

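View pics/c2.png

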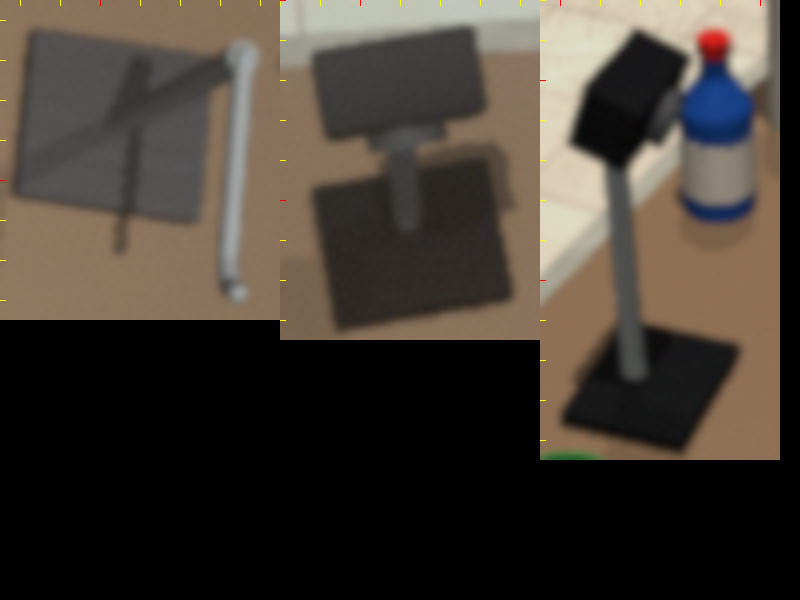

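```bash
python3 - <<'E'
from h import *
np.set_printoptions(precision=4,suppress=True)
def P(l,s,t):print(l,*tri(s,t))
P("gripL",(285.5,215.7),(258.7,232.5));P("gripR",(302.5,200),(298,235.7))
P("post",(336,128),(435.5,218.7));P("bend",(367,137),(432,275));P("tip",(371.5,134),(434.5,278))
P("lens",(225.5,159.5),(262,134.5))
print("camfoot",*[onz("top",p,.008)[:2] for p in((238.7,147),(281.7,140),(288,174.5),(244.2,182.5))])
print("hookfoot",*[onz("top",p,.014)[:2] for p in((382.5,212.5),(428,220),(424,260.5),(379,253.5))])
print("rack",*[onz("top",p,.028)[:2] for p in((105,223.7),(189,234.5),(187.5,257),(98.5,246.5))])
print("rackbase",*[onz("top",p,0)[:2] for p in((185.5,265),(100,253.7))])
print("rack side",*[onz("side",p,.028)[:2] for p in((262,297),(267,301),(184,357))])
print(*[onz("side",p,0)[:2] for p in((271,307),)])
E
```

```text
gripL [0.5761 0.0261 0.1377] 0.0005947415140595597
gripR [ 0.5616 -0.0616  0.1353] 0.0006543667521367549
post [ 0.5597 -0.3403  0.2334] 0.0015683993470902817
bend [ 0.45   -0.3127  0.24  ] 0.0019506321462781572
tip [ 0.4408 -0.3125  0.2529] 0.0006323692404782617
lens [0.7643 0.0034 0.2502] 0.001473391013664275
camfoot [0.8319 0.068 ] [ 0.8433 -0.0483] [ 0.7455 -0.0574] [0.7321 0.0588]
hookfoot [ 0.6246 -0.2919] [ 0.5962 -0.408 ] [ 0.4937 -0.3822] [ 0.5203 -0.2697]
rack [0.6438 0.419 ] [0.6011 0.2038] [0.5449 0.2092] [0.5863 0.4351]
rackbase [0.5282 0.2205] [0.5718 0.4424]
rack side [0.5551 0.2194] [0.5387 0.2254] [0.6384 0.4371]
[0.5308 0.218 ]
```

```bash
python3 - <<'E'
from h import *
c=np.array([.5855,.319]);yaw=-.19;xd=np.array([np.cos(yaw),np.sin(yaw)]);yd=np.array([-xd[1],xd[0]])
s=3000 # px/m
y,z=np.meshgrid(np.arange(.125,-.125,-1/s),np.arange(.13,0,-1/s))
out=[]
for n in("side","top"):
    im=cv2.imread(f"pics/{n}0.png")
    p=c+(-.006)*xd; W=np.stack([p[0]+y*yd[0],p[1]+y*yd[1],z],-1).reshape(-1,3)
    m=proj(n,W).astype(np.float32).reshape(*y.shape,2)
    o=cv2.remap(im,m[...,0],m[...,1],cv2.INTER_CUBIC)
    if n=="top":o=o[:200]
    for k in range(0,o.shape[1],30):o[:8,k]=(0,255,255)
    for k in range(0,o.shape[0],30):o[k,:8]=(0,255,255)
    out.append(o)
cv2.imwrite("pics/rect.png",np.vstack(out))
E
```

```text
(no output)
```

View pics/rect.png

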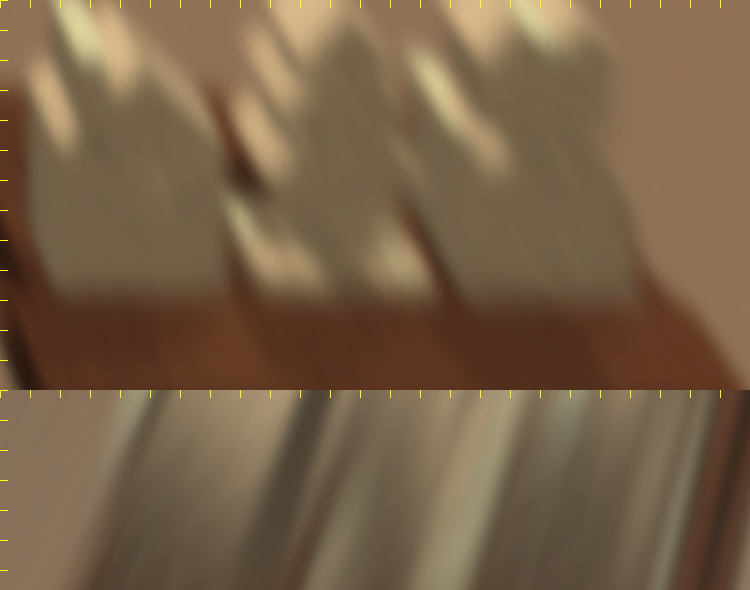

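```bash
python3 - <<'E'
from h import *
np.set_printoptions(precision=4,suppress=True)
def P(l,s,t):print(l,*tri(s,t))
P("ear-y",(247.5,282),(159.3,241.2));P("ear+y",(241.5,288.7),(150.5,239.5))
P("tail",(239,299.5),(147,241))
print("head mid top",onz("top",(160.5,241.3),.113),onz("top",(150,239.8),.11),onz("top",(171,243),.11))
print("house bar",onz("top",(111,237),.09)); print("fir",onz("top",(131,238.8),.11))
# tan mask in top -> direction
ims={n:cv2.imread(f"pics/{n}0.png") for n in C}
for n,b in(("top",(90,215,190,275)),("side",(190,270,285,365))):
    i=ims[n][b[1]:b[3],b[0]:b[2]];h=cv2.cvtColor(i,cv2.COLOR_BGR2HSV)
    m=((i[...,0]>75)&(i[...,2]>150)).astype(np.uint8) if n=="top" else ((h[...,0]>13)&(h[...,1]<150)).astype(np.uint8)
    N,_,st,ce=cv2.connectedComponentsWithStats(m)
    print(n,[(s[:5]+[b[0],b[1],0,0,0],c+[b[0],b[1]]) for s,c in zip(st,ce) if 15<s[4]<3000])
E
```

```text
ear-y [0.575  0.2566 0.1133] 0.0005354192928483718
ear+y [0.5802 0.2777 0.1103] 0.0011585224353714838
tail [0.5804 0.2922 0.0886] 0.0016376638224940012
head mid top [0.5751 0.254  0.113 ] [0.5808 0.2793 0.11  ] [0.57   0.2304 0.11  ]
house bar [0.5973 0.3793 0.09  ]
fir [0.5862 0.3241 0.11  ]
top [(array([ 95, 231,   4,   6,  21]), array([ 96.5714, 233.381 ])), (array([102, 233,  18,   7,  73]), array([110.4521, 235.9589])), (array([126, 235,  12,   6,  56]), array([131.4107, 237.5536])), (array([144, 238,  26,   8, 114]), array([156.4825, 241.4474]))]
side [(array([ 190,  270,   82,   95, 1902]), array([229.2676, 328.9164]))]
```

```bash
cat > d.py <<'E'
import sys
from h import *
np.set_printoptions(precision=4,suppress=True)
# args: x y z roll pitch yaw : offset in tool axes from present pose
a=[float(v) for v in sys.argv[1:]];s=env.get_state()
R=Ro.from_euler("xyz",s["tool_rot"])
d=np.array(a[:3])-s["position"]
print("t",s["clock"],"pos",s["position"],"rpy",s["tool_rot"],"w",s["width"])
if len(a)>3:
    Rt=Ro.from_euler("xyz",a[3:]);print("turn",(R.inv()*Rt).as_rotvec(),"after turn shift",Rt.inv().apply(d))
print("shift",R.inv().apply(d))
E
```

shift_gripper:
  ticks:
    - [0,0,-0.02,0,0,-0.141]
    - [0,0,-0.02,0,0,-0.141]
    - [0,0,-0.02,0,0,-0.141]
    - [0,0,-0.02,0,0,-0.141]
    - [0,0,-0.02,0,0,-0.141]
    - [0,0,-0.02,0,0,-0.141]
    - [0,0,-0.02,0,0,-0.141]
  aperture: 0.06

```text
clock: 0.8
position: [0.2327, -0.5255, 0.3458]
tool_rot: [-3.141, -0.001, 1.41]
wrist_force: [0.6, -0.5, 0.4]
width: 0.06
finger_force: 0.0
```

```bash
python3 d.py 0.5726 0.0042 0.22 3.1416 0 1.407
```

```text
t 0.8 pos [ 0.2327 -0.5255  0.3458] rpy [-3.1411 -0.001   1.4096] w 0.06004717313973096
turn [-0.0004 -0.001   0.0026] after turn shift [0.578  0.249  0.1258]
shift [0.5772 0.2506 0.1262]
```

shift_gripper:
  ticks:
    - [0.045,0.02,0,0,0,0]
    - [0.045,0.02,0,0,0,0]
    - [0.045,0.02,0,0,0,0]
    - [0.045,0.02,0,0,0,0]
    - [0.045,0.02,0,0,0,0]
    - [0.045,0.02,0,0,0,0]
    - [0.045,0.02,0.02,0,0,0]
    - [0.045,0.02,0.02,0,0,0]
    - [0.045,0.02,0.02,0,0,0]
    - [0.045,0.02,0.02,0,0,0]
    - [0.045,0.02,0.02,0,0,0]
    - [0.045,0.02,0.02,0,0,0]

```text
clock: 2.0
position: [0.55, -0.046, 0.2315]
tool_rot: [-3.141, 0.0, 1.404]
wrist_force: [0.4, 0.1, -0.3]
width: 0.0596
finger_force: 0.0
```

```bash
python3 d.py 0.5726 0.0042 0.1175 3.1416 0 1.407
```

```text
t 2.0 pos [ 0.55   -0.046   0.2315] rpy [-3.1412  0.0003  1.4041] w 0.059591158958905176
turn [-0.0004  0.0003 -0.0029] after turn shift [0.0532 0.0141 0.114 ]
shift [0.0533 0.014  0.114 ]
```

shift_gripper:
  ticks:
    - [0.02,0.005,0.01,0,0,0]
    - [0.02,0.005,0.01,0,0,0]
    - [0,0,0,0,0,0]
    - [0,0,0,0,0,0]

```text
clock: 2.4
position: [0.5657, -0.0101, 0.2121]
tool_rot: [-3.14, 0.001, 1.405]
wrist_force: [-0.3, -0.7, -1.1]
width: 0.0598
finger_force: 0.0
```

```bash
python3 d.py 0.5726 0.0042 0.1175 3.1416 0 1.407
```

```text
t 2.4 pos [ 0.5657 -0.0101  0.2121] rpy [-3.1403  0.0009  1.4049] w 0.05976342181353307
turn [-0.0013  0.0009 -0.0021] after turn shift [0.0152 0.0045 0.0946]
shift [0.0153 0.0046 0.0946]
```

shift_gripper:
  ticks:
    - [0.0075,0.0025,0.015,0,0,0]
    - [0.0075,0.0025,0.015,0,0,0]
    - [0,0,0.02,0,0,0]
    - [0,0,0.02,0,0,0]
    - [0,0,0.02,0,0,0]
    - [0,0,0.005,0,0,0]
    - [0,0,0,0,0,0]

```text
clock: 3.1
position: [0.5731, 0.0029, 0.1176]
tool_rot: [-3.141, 0.0, 1.403]
wrist_force: [0.3, 0.9, 0.1]
width: 0.0599
finger_force: 0.0
```

shift_gripper:
  ticks:
    - [0,0,0,0,0,0]
    - [0,0,0,0,0,0]
    - [0,0,0,0,0,0]
    - [0,0,0,0,0,0]
    - [0,0,0,0,0,0]
    - [0,0,0,0,0,0]
    - [0,0,0,0,0,0]
    - [0,0,0,0,0,0]
  aperture: 0

```text
clock: 3.9
position: [0.5733, 0.004, 0.1176]
tool_rot: [-3.141, 0.0, 1.404]
wrist_force: [-0.3, 0.0, 0.0]
width: 0.011
finger_force: 30.0
```

```bash
python3 d.py 0.5726 0.0042 0.1175 3.1416 0 1.407
python3 - <<'E'
from h import *
ims={n:env.grab_frame(n) for n in C}
crops("pics/g1.png",[("side",250,160,100,100),("top",230,190,100,100)],ims)
E
```

```text
t 3.9 pos [0.5733 0.004  0.1176] rpy [-3.1413  0.0001  1.4039] w 0.010980355938376842
turn [-0.0002  0.0001 -0.0031] after turn shift [ 0.0001 -0.0008  0.0001]
shift [ 0.0001 -0.0008  0.0001]
```

View pics/g1.png

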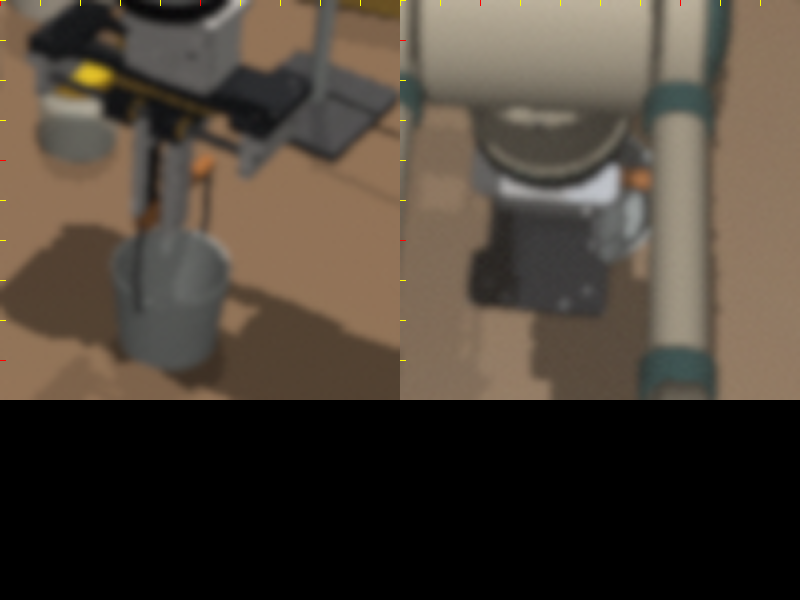

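shift_gripper:
  ticks:
    - [0,0,-0.01,0,0,0]
    - [0,0,-0.02,0,0,0]
    - [0,0,-0.03,0,0,0]
    - [0,0,-0.03,0,0,0]
    - [0,-0.01,-0.03,0,0,0]
    - [0,-0.03,-0.02,0,0,0]
    - [0,-0.03,-0.005,0,0,0.034]
    - [0,-0.03,0,0,0,0.034]
    - [0,-0.02,0,0,0,0]
    - [0,0,0,0,0,0]

```text
clock: 5.0
position: [0.453, 0.0269, 0.2635]
tool_rot: [-3.141, -0.0, 1.336]
wrist_force: [0.3, -0.6, -2.3]
width: 0.0108
finger_force: 30.0
```

```bash
python3 d.py 0.3648 -0.2704 0.262 3.1416 0 1.336
```

```text
t 5.0 pos [0.453  0.0269 0.2635] rpy [-3.1414 -0.0002  1.3365] w 0.010779527857376833
turn [-0.0002 -0.0002  0.0005] after turn shift [-0.3096 -0.0167  0.0015]
shift [-0.3096 -0.0168  0.0014]
```

shift_gripper:
  ticks:
    - [-0.02,-0.002,0,0,0,0]
    - [-0.03,-0.002,0,0,0,0]
    - [-0.04,-0.002,0,0,0,0]
    - [-0.04,-0.002,0,0,0,0]
    - [-0.04,-0.002,0,0,0,0]
    - [-0.04,-0.002,0,0,0,0]
    - [-0.04,-0.002,0,0,0,0]
    - [-0.03,-0.002,0,0,0,0]
    - [-0.02,-0.001,0,0,0,0]
    - [-0.01,0,0,0,0,0]
    - [0,0,0,0,0,0]
    - [0,0,0,0,0,0]

```text
clock: 6.2
position: [0.3673, -0.2709, 0.2625]
tool_rot: [3.142, -0.001, 1.336]
wrist_force: [-0.5, -0.3, -1.2]
width: 0.0106
finger_force: 30.0
```

```bash
python3 d.py 0.3648 -0.2704 0.262 3.1416 0 1.336
python3 - <<'E'
from h import *
ims={n:env.grab_frame(n) for n in C}
crops("pics/a1.png",[("side",310,90,100,130),("top",380,200,100,130)],ims)
E
```

```text
t 6.2 pos [ 0.3673 -0.2709  0.2625] rpy [ 3.1415 -0.0009  1.3359] w 0.010624557702015416
turn [ 0.0001 -0.0009 -0.0001] after turn shift [-0.0001 -0.0026  0.0005]
shift [-0.0001 -0.0026  0.0005]
```

View pics/a1.png

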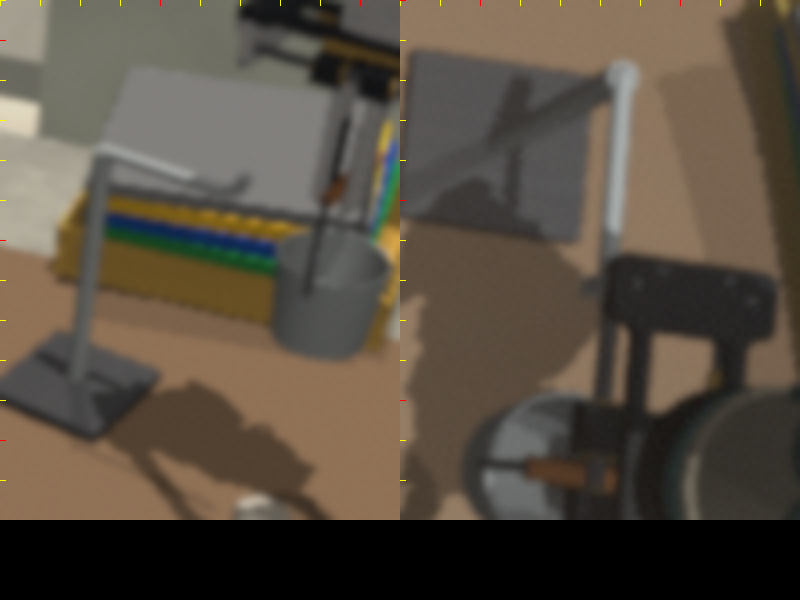

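```bash
python3 - <<'E'
from h import *
print(tri((393.5,137.5),(412,316.8)), proj("side",[.3724,-.2495,.2805]),proj("top",[.3724,-.2495,.2805]))
E
python3 d.py 0.4913 -0.3003 0.262 3.1416 0 1.336
```

```text
(array([ 0.37158882, -0.24706934,  0.28947861]), np.float64(0.002521108150331991)) [[391.81087068 139.83869067]] [[412.09579135 317.45187741]]
t 6.3 pos [ 0.3673 -0.2704  0.2626] rpy [ 3.1414 -0.0005  1.337 ] w 0.010922073872872761
turn [ 0.0002 -0.0005  0.001 ] after turn shift [-0.0003  0.1276  0.0006]
shift [-0.0004  0.1276  0.0006]
```

shift_gripper:
  ticks:
    - [0,0.008,0,0,0,0]
    - [0,0.015,0,0,0,0]
    - [0,0.018,0,0,0,0]
    - [0,0.018,0,0,0,0]
    - [0,0.018,0,0,0,0]
    - [0,0.018,0,0,0,0]
    - [0,0.018,0,0,0,0]
    - [0,0.01,0,0,0,0]
    - [0,0.005,0,0,0,0]
    - [0,0,0,0,0,0]
    - [0,0,0,0,0,0]

```text
clock: 7.4
position: [0.491, -0.3008, 0.2625]
tool_rot: [-3.141, -0.0, 1.336]
wrist_force: [-0.3, 0.7, -0.9]
width: 0.0111
finger_force: 30.0
```

```bash
python3 d.py 0.4913 -0.3003 0.228 3.1416 0 1.336
```

```text
t 7.4 pos [ 0.491  -0.3008  0.2625] rpy [-3.1409 -0.0001  1.3359] w 0.011132212015224156
turn [-0.0007 -0.0001 -0.0001] after turn shift [0.0006 0.0002 0.0345]
shift [0.0006 0.0002 0.0345]
```

shift_gripper:
  ticks:
    - [0,0,0.008,0,0,0]
    - [0,0,0.01,0,0,0]
    - [0,0,0.008,0,0,0]
    - [0,0,0.002,0,0,0]
    - [0,0,0.001,0,0,0]
    - [0,0,0,0,0,0]
    - [0,0,0,0,0,0]

```text
clock: 8.1
position: [0.4916, -0.3013, 0.2339]
tool_rot: [3.141, 0.0, 1.336]
wrist_force: [0.6, 0.5, -1.3]
width: 0.0109
finger_force: 30.0
```

shift_gripper:
  ticks:
    - [0,0,0.001,0,0,0]
    - [0,0,0.001,0,0,0]
    - [0,0,0,0,0,0]

```text
clock: 8.4
position: [0.4913, -0.3011, 0.2315]
tool_rot: [-3.142, 0.0, 1.336]
wrist_force: [-0.8, 0.3, -1.3]
width: 0.0109
finger_force: 30.0
```

shift_gripper:
  ticks:
    - [0,0,0.001,0,0,0]
    - [0,0,0.001,0,0,0]
    - [0,0,0,0,0,0]

```text
clock: 8.7
position: [0.4912, -0.301, 0.2294]
tool_rot: [-3.141, -0.0, 1.336]
wrist_force: [0.1, 0.3, -1.6]
width: 0.0109
finger_force: 30.0
```

shift_gripper:
  ticks:
    - [0,0,0.001,0,0,0]
    - [0,0,0.001,0,0,0]
    - [0,0,0,0,0,0]

```text
clock: 9.0
position: [0.4915, -0.3011, 0.228]
tool_rot: [3.141, 0.0, 1.336]
wrist_force: [-0.0, 0.4, 0.9]
width: 0.0108
finger_force: 30.0
```

```bash
python3 - <<'E'
from h import *
ims={n:env.grab_frame(n) for n in C}
crops("pics/a2.png",[("side",310,90,100,130),("top",380,200,100,130)],ims)
E
```

```text
(no output)
```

View pics/a2.png

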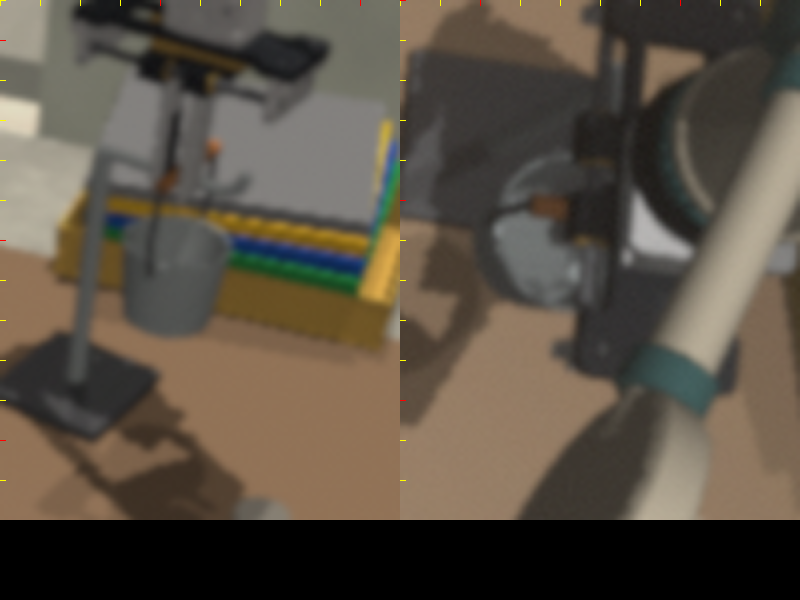

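shift_gripper:
  ticks:
    - [0,0,0.0005,0,0,0]
    - [0,0,0,0,0,0]

```text
clock: 9.3
position: [0.4915, -0.3011, 0.2276]
tool_rot: [3.141, 0.0, 1.336]
wrist_force: [-0.7, 1.9, 4.6]
width: 0.0112
finger_force: 30.0
```

shift_gripper:
  ticks:
    - [0,0,0,0,0,0]
    - [0,0,0,0,0,0]
    - [0,0,0,0,0,0]
    - [0,0,0,0,0,0]
    - [0,0,0,0,0,0]
    - [0,0,0,0,0,0]
  aperture: 0.05

```text
clock: 9.9
position: [0.4914, -0.3012, 0.227]
tool_rot: [-3.142, 0.0, 1.336]
wrist_force: [0.2, 0.4, 0.0]
width: 0.0497
finger_force: 0.0
```

shift_gripper:
  ticks:
    - [0,0,-0.01,0,0,0]
    - [0,0,-0.02,0,0,0]
    - [0,0,-0.03,0,0,0]
    - [0,0,-0.03,0,0,0]
    - [0.02,0,-0.02,0,0,0]
    - [0.04,0,0,0,0,0]
    - [0.045,0,0,0,0,0]
    - [0.045,0,0,0,0,0]
    - [0.045,0,0,0,0,0]
    - [0.02,0,0,0,0,0]
    - [0,0,0,0,0,0]

```text
clock: 11.0
position: [0.5419, -0.0893, 0.3381]
tool_rot: [3.14, -0.001, 1.34]
wrist_force: [1.0, -0.5, -0.9]
width: 0.0504
finger_force: 0.0
```

```bash
python3 - <<'E'
from h import *
ims={n:env.grab_frame(n) for n in C}
crops("pics/a3.png",[("side",310,90,100,130),("top",380,200,100,130)],ims)
E
```

```text
(no output)
```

View pics/a3.png

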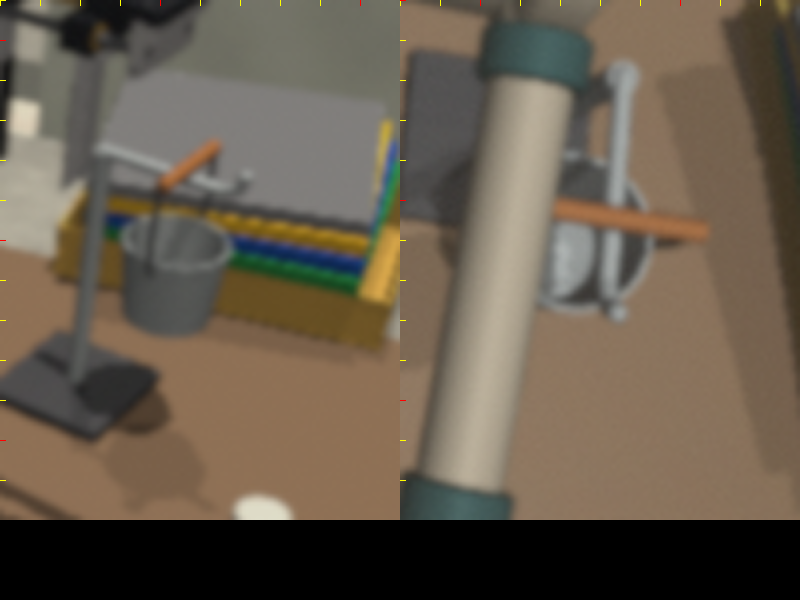

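```bash
python3 d.py 0.5765 0.2645 0.20 3.1416 0 1.385
```

```text
t 11.1 pos [ 0.5415 -0.0922  0.3377] rpy [3.1407 0.0011 1.3367] w 0.05005590118968244
turn [ 0.0009  0.0011 -0.0483] after turn shift [ 0.357  -0.0315  0.1377]
shift [ 0.3552 -0.0488  0.1373]
```

shift_gripper:
  ticks:
    - [0,0,0,0,0,-0.048]
    - [0.02,-0.002,0,0,0,0]
    - [0.045,-0.004,0,0,0,0]
    - [0.045,-0.004,0,0,0,0]
    - [0.045,-0.004,0,0,0,0]
    - [0.045,-0.004,0,0,0,0]
    - [0.045,-0.004,0.02,0,0,0]
    - [0.045,-0.004,0.03,0,0,0]
    - [0.04,-0.003,0.04,0,0,0]
    - [0.02,-0.002,0.03,0,0,0]
    - [0.005,0,0.015,0,0,0]
    - [0,0,0,0,0,0]
  aperture: 0.05

```text
clock: 12.3
position: [0.5753, 0.2532, 0.206]
tool_rot: [-3.137, 0.003, 1.383]
wrist_force: [0.3, -0.5, -0.0]
width: 0.0502
finger_force: 0.0
```

shift_gripper:
  ticks:
    - [0,0,0,0,0,0]
    - [0,0,0,0,0,0]

```text
clock: 12.5
position: [0.5774, 0.2532, 0.2108]
tool_rot: [3.139, -0.001, 1.382]
wrist_force: [-0.2, -0.4, 0.4]
width: 0.05
finger_force: 0.0
```

```bash
python3 d.py 0.5765 0.2645 0.073 3.1416 0 1.385
python3 - <<'E'
from h import *
ims={n:env.grab_frame(n) for n in C}
for n in C: cv2.imwrite(f"pics/{n}_b.png",ims[n][:,:,::-1])
E
```

```text
t 12.5 pos [0.5774 0.2532 0.2108] rpy [ 3.1389 -0.0009  1.3821] w 0.050032291617050764
turn [ 0.0027 -0.0009 -0.0029] after turn shift [ 0.0109 -0.003   0.1378]
shift [ 0.0108 -0.0034  0.1378]
```

shift_gripper:
  ticks:
    - [0.006,-0.001,0.01,0,0,0]
    - [0.005,-0.001,0.02,0,0,0]
    - [0,0,0.025,0,0,0]
    - [0,0,0.03,0,0,0]
    - [0,0,0.03,0,0,0]
    - [0,0,0.015,0,0,0]
    - [0,0,0.007,0,0,0]
    - [0,0,0,0,0,0]
    - [0,0,0,0,0,0]

```text
clock: 13.5
position: [0.5769, 0.2659, 0.0729]
tool_rot: [3.14, -0.001, 1.384]
wrist_force: [0.1, -0.0, 0.0]
width: 0.05
finger_force: 0.0
```

```bash
python3 d.py 0.5765 0.2645 0.073 3.1416 0 1.385
python3 - <<'E'
from h import *
ims={n:env.grab_frame(n) for n in C}
i=ims["side"];n="side"
crops("pics/b1.png",[("side",180,220,110,140)],ims,s=4)
E
```

```text
t 13.5 pos [0.5769 0.2659 0.0729] rpy [ 3.14   -0.0008  1.3838] w 0.0499774963169585
turn [ 0.0016 -0.0008 -0.0012] after turn shift [-0.0014 -0.0001 -0.0001]
shift [-0.0014 -0.0001 -0.0001]
```

shift_gripper:
  ticks:
    - [0,0,0,0,0,0]
    - [0,0,0,0,0,0]
  aperture: 0.02

```text
clock: 13.8
position: [0.5766, 0.2657, 0.0729]
tool_rot: [3.14, -0.001, 1.384]
wrist_force: [0.1, 0.5, -0.3]
width: 0.0373
finger_force: 0.0
```

shift_gripper:
  ticks:
    - [0,0,0,0,0,0]
    - [0,0,0,0,0,0]
    - [0,0,0,0,0,0]
    - [0,0,0,0,0,0]
  aperture: 0

```text
clock: 14.2
position: [0.5762, 0.2655, 0.0721]
tool_rot: [3.142, 0.0, 1.384]
wrist_force: [-0.5, 0.5, 0.4]
width: 0.0117
finger_force: 30.0
```

shift_gripper:
  ticks:
    - [0,0,-0.004,0,0,0]
    - [0,0,-0.008,0,0,0]
    - [0,0,-0.015,0,0,0]
    - [0,0,-0.025,0,0,0]
    - [0,0,-0.03,0,0,0]
    - [0,0,-0.03,0,0,0]
    - [0,0,-0.025,0,0,0]
    - [0,0,-0.015,0,0,0]
    - [0,0,-0.005,0,0,0]
    - [0,0,0,0,0,0]
    - [0,0,0,0,0,0]

```text
clock: 15.3
position: [0.5756, 0.2653, 0.2282]
tool_rot: [-3.14, 0.001, 1.384]
wrist_force: [1.4, -0.4, -0.9]
width: 0.0116
finger_force: 30.0
```

```bash
cat > tgt.py <<'E'
from h import *
import sys
np.set_printoptions(precision=4,suppress=True)
yaw=.10;ca,sa=np.cos(.35),np.sin(.35);h=np.array([np.cos(yaw),np.sin(yaw),0])
lx=ca*h+sa*np.array([0,0,1]);ly=np.array([-h[1],h[0],0]);lz=np.cross(lx,ly)
lens=np.array([.7643,.0032,.2502]);vp=lens-.2*lx
off=np.array([float(v) for v in sys.argv[1:4]])  # cat mid in tool axes
Rt=Ro.from_matrix(np.stack([ly,lx,-lz],1));p=vp-Rt.apply(off)
s=env.get_state();R=Ro.from_euler("xyz",s["tool_rot"]);d=p-s["position"]
print(s["clock"],"vp",vp,"tcp target",p,"rpy",Rt.as_euler("xyz"),"turn",(R.inv()*Rt).as_rotvec(),"shift now",R.inv().apply(d),"shift after",Rt.inv().apply(d))
E
python3 tgt.py 0 0 .0095
```

```text
15.3 vp [ 0.5774 -0.0156  0.1816] tcp target [ 0.5741 -0.0159  0.1905] rpy [2.7916 0.     1.6708] turn [-0.3492  0.0509 -0.2839] shift now [-0.2765  0.0509  0.0378] shift after [-0.2797 -0.0406  0.0252]
```

shift_gripper:
  ticks:
    - [-0.01,0.001,0,0,0,0]
    - [-0.025,0.005,0,0,0,0]
    - [-0.04,0.008,0,0,0,0]
    - [-0.04,0.008,0,0,0,0]
    - [-0.04,0.008,0,0,0,0]
    - [-0.04,0.008,0,0,0,0]
    - [-0.035,0.006,0.01,0,0,0]
    - [-0.025,0.004,0.01,0,0,0]
    - [-0.015,0.003,0.01,0,0,0]
    - [-0.006,0,0.008,0,0,0]
    - [0,0,0,0,0,0]

```text
clock: 16.4
position: [0.5737, -0.0152, 0.1893]
tool_rot: [-3.138, -0.0, 1.383]
wrist_force: [-0.4, 1.1, -0.8]
width: 0.0116
finger_force: 30.0
```

shift_gripper:
  ticks:
    - [0,0,0,-0.05,0.008,-0.04]
    - [0,0,0,-0.1,0.014,-0.08]
    - [0,0,0,-0.1,0.014,-0.08]
    - [0,0,0,-0.07,0.01,-0.06]
    - [0,0,0,-0.03,0.005,-0.024]
    - [0,0,0,0,0,0]
    - [0,0,0,0,0,0]
    - [0,0,0,0,0,0]

```text
clock: 17.2
position: [0.5759, -0.0146, 0.1916]
tool_rot: [2.789, 0.0, 1.671]
wrist_force: [-0.7, 0.4, -0.5]
width: 0.0118
finger_force: 30.0
```

```bash
python3 tgt.py 0 0 .0095
python3 - <<'E'
from h import *
ims={n:env.grab_frame(n) for n in C}
for n in C: cv2.imwrite(f"pics/{n}_v.png",ims[n][:,:,::-1])
s=env.get_state();R=Ro.from_euler("xyz",s["tool_rot"])
print(proj("side",s["position"]+R.apply([[0,0,.0095],[.028,-.006,.0645],[-.028,-.006,.0645],[.028,0.006,.0645],[-.028,.006,.0645]])),proj("top",s["position"]))
crops("pics/v1.png",[("side",225,150,100,100),("side",300,90,100,130)],ims,s=4)
E
```

```text
17.2 vp [ 0.5774 -0.0156  0.1816] tcp target [ 0.5741 -0.0159  0.1905] rpy [2.7916 0.     1.6708] turn [ 0.0031 -0.0001  0.0007] shift now [-0.0011 -0.0021  0.0003] shift after [-0.0011 -0.0021  0.0003]
[[291.11034383 193.93308192]
 [282.64584244 214.55931764]
 [288.47821009 202.7107181 ]
 [278.74748449 212.51007616]
 [284.72592194 200.73871676]] [[276.93461551 226.91620097]]
```

View pics/v1.png

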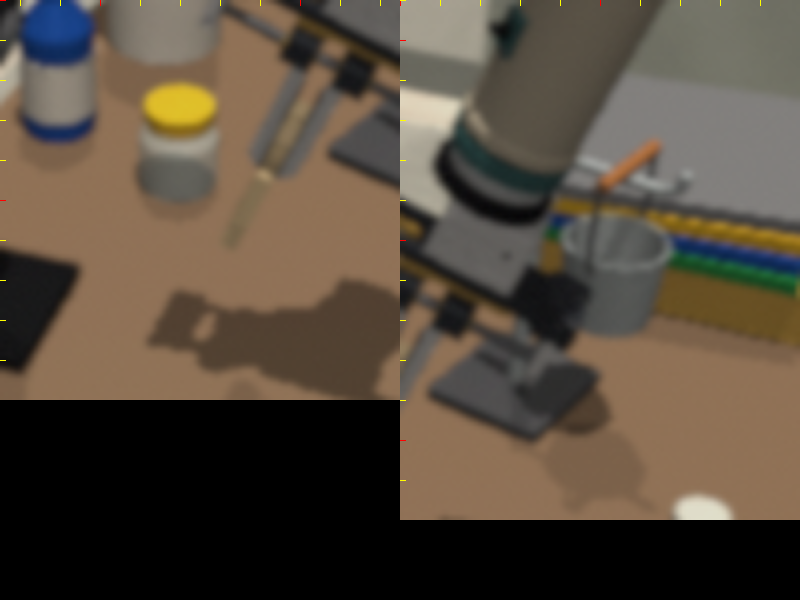

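shift_gripper:
  ticks:
    - [0,0,0,0,0,0.1]
    - [0,0,0,0,0,0.14]
    - [0,0,0,0,0,0.14]
    - [0,0,0,0,0,0.14]
    - [0,0,0,0,0,0.14]
    - [0,0,0,0,0,0.14]
    - [0,0,0,0,0,0.14]
    - [0,0,0,0,0,0.14]
    - [0,0,0,0,0,0.1]
    - [0,0,0,0,0,0]
    - [0,0,0,0,0,0]
    - [0,0,0,0,0,0]

```text
clock: 18.5
position: [0.5751, -0.0151, 0.191]
tool_rot: [3.002, -0.324, 0.515]
wrist_force: [-0.2, 0.7, -1.3]
width: 0.012
finger_force: 30.0
```

```bash
cat > look.py <<'E'
from h import *
for n in C: cv2.imwrite(f"pics/{n}_r.png",env.grab_frame(n)[:,:,::-1])
s=env.get_state();R=Ro.from_euler("xyz",s["tool_rot"]);p=s["position"]
print(s["clock"],p,s["tool_rot"])
im=cv2.imread("pics/side_r.png")
X,Z=np.meshgrid(np.arange(-.045,.046,.0015),np.arange(-.05,.08,.003))
m=proj("side",p+R.apply(np.stack([X,0*X-.006,Z],-1).reshape(-1,3))).astype(np.float32).reshape(*X.shape,2)
o=cv2.remap(im,m[...,0],m[...,1],cv2.INTER_LINEAR);h=cv2.cvtColor(o,cv2.COLOR_BGR2HSV)
for r in range(len(X)):print("%5.0f "%(Z[r,0]*1000)+"".join("%x"%min(15,max(0,v)) for v in h[r,:,0].astype(int)//2)+" "+"".join("%x"%(v//16) for v in h[r,:,1]))
E
python3 look.py
```

```text
18.6 [ 0.57504029 -0.01510981  0.19106943] [ 3.00204786 -0.32466002  0.51453014]
  -50 66a777799779966777799777a555977767888889998888777777777777777 0011111001100001111000000000000001112344555555666666666666666
  -47 667999777766779a7797769b7b97996697888899999998887777777777777 0010001111001101110110000000000001113445555555666666666666666
  -44 997966767997788a96677a77977796666a998889999998877777777777777 0010001000011111111111110011000001123455555555666666666666666
  -41 9997777799888988779999887669666667798899999998877777777777777 0000000000111111112221111000000001123455555556666666666666666
  -38 5555574497898898888889967566669977999889999988777777777777777 0000000001112223333332211100000011123445555556666666666666666
  -35 7070007a77888999988998776567997668888999999887777777777777777 0000000001123444444433211101001001122445555666666666666666666
  -32 0000077567788888998888776557799997779999998887777777777777777 0000000011234555555543211111
[... 4143 characters left out ...]
66666666666666666666666666666666666666666666666666
   67 7777777777777777777777777777777777777777777777777777777777777 6666666666666666666666666666666666666666666666666666666666666
   70 7777777777777777777777777777777777777777777777777777777777777 6666666666666666666666666666666666666666666666666666666666666
   73 7777777777777777777777777777777777777777777777777777777777777 6666666666666666666666666666666666666666666666666666666666666
   76 7777777777777777777777777777777777777777777777777777777777777 6666666666666666666666666666666666666666666666666666666666666
   79 7777777777777777777777777777777777777777777777777777777777777 6666666666666666666666666666666666666666666666666666666666666
```

```bash
python3 - <<'E'
from h import *
s=env.get_state();R=Ro.from_euler("xyz",s["tool_rot"]);p=s["position"]
o=np.array(C["side"]["T"])[:3,3];c=R.inv().apply(o-p);print(c, c/ c[1])
a=proj("side",p+R.apply([[0,-.006,.06],[0,-.006,.065],[.005,-.006,.06],[0,-.006,0],[0,-.018,0]]));print(a)
E
python3 d.py 0.5741 -0.0159 0.1905 2.7916 0 1.6708
```

```text
[ 0.33776242 -0.76645716 -0.66060611] [-0.4406801   1.          0.86189567]
[[284.73211407 208.06661247]
 [284.07598649 209.26381146]
 [283.04649855 207.6924194 ]
 [292.9204108  193.12474696]
 [293.29733534 196.27612597]]
t 18.6 pos [ 0.575  -0.0151  0.1911] rpy [ 3.002  -0.3247  0.5145] w 0.012117661944566295
turn [ 0.0022 -0.0013 -1.1791] after turn shift [-0.0007 -0.0011  0.0002]
shift [-0.0013  0.0002  0.0002]
```

shift_gripper:
  ticks:
    - [0,0,0,0,0,-0.1]
    - [0,0,0,0,0,-0.14]
    - [0,0,0,0,0,-0.14]
    - [0,0,0,0,0,-0.14]
    - [0,0,0,0,0,-0.14]
    - [0,0,0,0,0,-0.14]
    - [0,0,0,0,0,-0.14]
    - [0,0,0,0,0,-0.14]
    - [0,0,0,0,0,-0.1]
    - [0,0,0,0,0,0]
    - [0,0,0,0,0,0]
    - [0,0,0,0,0,0]

```text
clock: 19.8
position: [0.575, -0.0152, 0.1911]
tool_rot: [2.789, -0.0, 1.67]
wrist_force: [-0.4, 0.1, -1.2]
width: 0.0115
finger_force: 30.0
```

```bash
python3 tgt.py -.003 0 .009
```

```text
19.8 vp [ 0.5774 -0.0156  0.1816] tcp target [ 0.574  -0.0129  0.1901] rpy [2.7916 0.     1.6708] turn [ 0.0025  0.0001 -0.0013] shift now [ 0.0024 -0.0011  0.0007] shift after [ 0.0024 -0.0011  0.0007]
```

shift_gripper:
  ticks:
    - [0.0024,-0.001,0.0007,0.0025,0,-0.001]
    - [0,0,0,0,0,0]
    - [0,0,0,0,0,0]
    - [0,0,0,0,0,0]
    - [0,0,0,0,0,0]

```text
clock: 20.3
position: [0.5741, -0.0128, 0.1901]
tool_rot: [2.792, 0.0, 1.672]
wrist_force: [0.5, 0.3, -0.6]
width: 0.0121
finger_force: 30.0
```

```bash
python3 tgt.py -.003 0 .009
python3 - <<'E'
from h import *
f=env.grab_frame("top")[:,:,::-1].astype(int);a=cv2.imread("pics/top0.png").astype(int)
g=env.grab_frame("side")[:,:,::-1].astype(int);b=cv2.imread("pics/side0.png").astype(int);p=cv2.imread("pics/side_v.png").astype(int)
print("house",abs(f-a)[228:250,93:122].mean(),abs(g-b)[322:360,190:222].mean(),"fir",abs(f-a)[232:246,124:142].mean(),abs(g-b)[298:330,218:236].mean(),"cat bay",abs(g-b)[278:310,238:258].mean(),"pail",abs(g-p)[140:175,440//1-0-20:470].mean() , abs(g-p)[120:175,338:370].mean(),"noise",abs(g-b)[380:415,230:300].mean())
E
```

```text
20.3 vp [ 0.5774 -0.0156  0.1816] tcp target [ 0.574  -0.0129  0.1901] rpy [2.7916 0.     1.6708] turn [0.     0.0002 0.0009] shift now [-0.     -0.0001 -0.    ] shift after [-0.     -0.0001 -0.    ]
house 1.5036572622779518 1.1894188596491229 fir 1.4285714285714286 1.2922453703703705 cat bay 27.979166666666668 pail 0.3171428571428571 1.3481060606060606 noise 1.2529251700680273
```

House and fir show only noise-level change since the start, and the pail hasn't moved since its last picture. The cat is held on target, so I'm handing in.

```bash
python3 -c "
from bench import env
print(env.hand_in())"
```

```text
the job is handed in; nothing more can be done
None
```

I handed the job in at about 20 s: the pail hangs released on its hook, the house and fir are untouched, and the arm holds the cat still at the view point, ears up and square to the lens, its middle placed to within a few millimetres.

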